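Dry the washed brackets: load, close with the lid that fits, set the dial

TASK

Put all the T-shaped steel brackets from the bench into the white tub on the dryer, then close the tub with the one of the three aluminium lids whose notches match the tub's lugs, so that it sits fully down on the rim all round; a lid that does not fit goes back flat on the bench. Only when the tub is closed, turn the dryer's dial clockwise to its fifth click from off (the long tick) and leave it there. Leave the other things on the bench where they are and keep the tub upright on the dryer.

Things in the scene. Friction and masses are not known exactly. Their poses are not given: they have to be found in the camera images.
- lid_p: One of three look-alike aluminium lids lying on the bench, 250 g. Plate 134 x 166 x 6 mm (long side along its y) over a plug 119 x 151 mm, 8 mm deep. A 22 mm notch in each long edge, in point symmetry (goes on either way round). Bar handle on top along y: 14 mm wide (x), 90 mm long, 14 to 48 mm above the origin. Origin: centre of the plug's underside, 0 high on the bench; z up.
- lid_q: As lid_p, but the notches are elsewhere along the long edges: each lid has its own notch place, each tub its own lug place. Which lid matches is not told and changes from start to start: compare or try. Seated, a lid's origin is 64 mm above tub_seat (124 mm above the bench); one that does not match stays on the lugs about 10 mm higher.
- lid_r: As lid_p, but with its notches in yet another place along the long edges.
- tub1: White plastic tub, one of three; exactly one is present (the others read None) and stands in the rails on the dryer with 2 mm play, 0.8 kg. Outside 134 x 166 x 72 mm high, long side along its y, wall and floor 5 mm. Two lugs, 14 mm long, 5 mm thick, rise 10 mm above the rim, one on each long wall, in point symmetry. Origin: centre of the underside; z up.
- tub2: As tub1, but with its lugs in another place along the long walls.
- tub3: As tub1, but with its lugs in yet another place along the long walls.
- bracket1: Steel mounting bracket (first of four alike; two to four are present, an absent one reads None), shape of an upside-down T: foot 64 (x) x 40 (y) x 12 mm, upright web 50 (x) x 16 (y) mm in its middle up to 54 mm high. About 280 g. Origin: centre of the foot's underside; z up. Stands on the bench at the start.
- bracket2: Steel mounting bracket (second of four alike; two to four are present, an absent one reads None), shape of an upside-down T: foot 64 (x) x 40 (y) x 12 mm, upright web 50 (x) x 16 (y) mm in its middle up to 54 mm high. About 280 g. Origin: centre of the foot's underside; z up. Stands on the bench at the start.
- bracket3: Steel mounting bracket (third of four alike; two to four are present, an absent one reads None), shape of an upside-down T: foot 64 (x) x 40 (y) x 12 mm, upright web 50 (x) x 16 (y) mm in its middle up to 54 mm high. About 280 g. Origin: centre of the foot's underside; z up. Stands on the bench at the start.
- bracket4: Steel mounting bracket (fourth of four alike; two to four are present, an absent one reads None), shape of an upside-down T: foot 64 (x) x 40 (y) x 12 mm, upright web 50 (x) x 16 (y) mm in its middle up to 54 mm high. About 280 g. Origin: centre of the foot's underside; z up. Stands on the bench at the start.
- tub_seat (a point): On the deck of the grey dryer, 60 mm above the bench, under the middle of the tub; its frame turns with the dryer (fixed; place and yaw vary). x points from the dial to the tub, y along the tub's long side, z up. The dryer is 60 mm high and reaches from 208 mm before this point (-x) to 98 mm behind it, 100 mm to each side. Rails 12 mm high hold the tub.
- dial_grip (a point): On the upright axis of the dryer's black dial, 150 mm before tub_seat (-x), 93 mm above the bench: the height to grip. A 72 mm disc with a bar grip 62 mm long, 14 mm wide, from 71 to 103 mm above the bench. This frame turns with the dial: the bar lies along its x, the white pointer on the -x end.
- dial (a joint): Dial angle, rad, growing clockwise seen from above: 0 at the off stop, a click (spring detent) every 30 degrees (0.524 rad), far stop at the seventh (3.67). At 0 the pointer points away from the tub, to the wide tick; the long tick is the fifth click (2.618). Clicking over takes about 0.1 N m; let go, it springs into the nearest click. Starts at off, click 1 or 2.
- pulley: Aluminium V-pulley, 70 mm across, 36 mm high, a bystander: leave it where it is. Origin: centre of its underside.
- seal_ring: Black rubber shaft seal, 80 mm across, 14 mm high, a bystander: leave it where it is. Origin: centre of its underside.
- seal_carton: Small cardboard carton 50 x 70 x 45 mm, a bystander: leave it where it is. Origin: centre of its underside.
- spray_can: Spray can, 60 mm across, 170 mm high, a bystander: leave it where it is. Origin: centre of its underside.
- roller: Steel roller, 48 mm across, 60 mm high, a bystander: leave it where it is. Origin: centre of its underside.
Mind the look-alikes: they are no part of the job. Leave any blue look-alike of the bracket1 alone.

How it is judged:
By the outcome, as a careful person would: the job done as asked, in the order asked, and still so for the second after the job is handed in, with the robot touching nothing.
Of tub1, tub2, tub3 only 1 to 1 are there at a start; the rules pass over those that are not, and their reading is None.
Of bracket1, bracket2, bracket3, bracket4 only 2 to 4 are there at a start; the rules pass over those that are not, and their reading is None.
At some moment in a run one of bracket1, bracket2, bracket3, bracket4 may be knocked a few centimetres aside while the robot is not near it.
Once in a run the grip may slacken for a moment while it holds something.
It also fails if it takes over 210 s, if anything falls off the work surface, if the arm or the gripper's body presses on something with over 40 N, if the wrist force passes 120 N, or if a joint passes its speed limit or range.

ROBOT

A 6-joint arm with a two-finger parallel gripper is mounted at the origin on the work surface. World frame = base frame: x ahead of the robot, y to its left, z up, the work surface at z = 0. Lengths are in mm, angles in rad, forces in N, time in s.
With the tool pointing down it reaches from about 325 to 900 mm from the base axis. Payload 3.5 kg.
Tool frame: the origin (TCP) lies at the very end of the fingers, on their centre line; the grasp point (between the pads) lies 19 mm behind it; y points along the fingers, x is the direction in which the jaws open and shut, and the axes are right-handed (so a half turn about y gives the same grasp; the last joint's range is limited). The gripper opens to 85 mm and grips with 20 to 120 N. Pads are 22 mm wide; open, the fingers measure 114 mm over their backs; the gripper's body (76 mm by 85 mm) begins 54 mm behind the grasp point. The pads swing forward as they close: fully open they stand 13 mm farther back than shut.
Start: joints at [1.202, 0.276, -0.026, 1.268, 0, 1.467], TCP at [164.182, 603.047, 231.313] pointing down, gripper open.
Joint ranges: [-3.12, 3.12], [-0.85, 1.88], [-1.08, 1.24], [-1.95, 2.15], [-1.57, 1.53], [-3.14, 3.14]. Speed limits (rad/s): [2.57, 2.57, 3.14, 3.14, 3.14, 3.14].

INTERFACE

Orientations are given as a unit quaternion [x, y, z, w].
In Python, from bench import status, optics, job, spotter gives the robot as it stands. The module is installed in compiled form; this text tells all that it offers.
- The arm moves only by the tool step_arm, never from a script. Its argument "increments" is a list of rows, each a list of 3 entries, a list of its own where there are three numbers: the opening, from 0 (shut) to 1 (fully open), then the shift along the tool's x, y, z in mm, then the turn about the tool's y in rad. In form: [[hand, [x, y, z], twist], ...]. A call has 1 to 12 rows; each row shifts and turns the commanded pose from where the row before left it, along the tool's axes as they then stand; what a row does not reach is not made up. A row lasts 1/8 s, in which the tool goes at most 62.5 mm and 10.7 degrees, less where a joint would pass 70% of its speed; a pose out of reach is approached as far as the arm can. A call with a gripper value outside its range is refused whole. The fingers move at their own pace and stop on an object; "newtons" is the grip in N (left out, the last holds). Time passes only in rows, so rows that do not move let the fingers close. It gives the time, the measured TCP pose, the force and the opening at its end, in the units of the state.
- status.get_obs(): the state, without advancing time (a new reading comes with each control period).
- optics.grab_frame(name): name is "side" or "top"; returns the picture (400x640x3 uint8, blue, green, red); there is no depth.
- optics.camera_model(name): a dict with "mtx" (3x3 intrinsics, pixels), "camera_from_world" (4x4, takes a point from world to camera coordinates). Camera axes: x right, y down, z forward; pixel columns grow to the right and rows downward; lengths in mm; the calibration is good to about 2 mm. A picture is of the moment at which its call begins. camera_model takes no time and is no camera call.
- job.job_done(): hands the job in, once; it reports no verdict.
Trained networks look in the newest picture that a camera, given by its name, has taken for a name from the list of things; names that differ only in an ending like _2 or _b are one class to them, and where a whole thing is asked for, a point or a joint stands for the part that bears it (a point fixed in the world has none). Each returns a list of dicts, best first, with "confidence" (0 to 1); they miss things now and then, are a little off and sometimes report something else, mostly with a low value. They report only what shows in the picture. A call takes as long as a camera call. They do not tell look-alikes from the thing itself.
- spotter.recognise(query, camera): "box" ([left, top, right, bottom] as shares, 0 to 1, of the picture: columns of its width, rows of its height, round what is visible of it).
- spotter.mark_of(query, camera): "at" ([row, column] as shares, 0 to 1, of the picture: columns of its width, rows of its height: a listed point, or the origin of a listed thing).
The state is a dict: "clock": time; "joint_positions": joint angles; "joint_vel": joint speeds; "tau": joint torques, N m; "ee_pos": TCP position; "orientation": TCP orientation; "contact_force": force on the tool from outside, world axes, zero at the start; "wrist_torque": the same for the moment, N m; "finger_gap": finger opening in mm.
Only numpy, scipy, OpenCV 4.12 (cv2) and the standard library are available. Lean on these libraries where they do the work, as an engineer would, in place of code of your own. Each camera call takes 0.05 s, during which the arm holds its last target. There are 200 camera calls.

## Working session

There is one attempt and no reset: what is moved stays moved. The work goes in short steps, Python scripts to look and compute and a tool call to move; the robot and the scene stay as the last step left them, time stands still between calls to the robot, and variables do not carry over. Pictures are saved under pics/ and viewed, about 12 in all and at most 16, crops included, and the job is handed in when it is done.

Besides the shell and the picture viewer there is one more tool, called after "Call:" as name(argument=value, ...) on one line, values as JSON. step_arm: Moves the arm, as the interface text tells. Its arguments: {"type":"object","properties":{"increments":{"type":"array","items":{"type":"array"}},"newtons":{"type":"number"}},"required":["increments"]}

```bash
mkdir -p pics; ls
python3 - <<'E'
from bench import status, optics, job, spotter
import cv2
for n in("top","side"):
    f=optics.grab_frame(n); cv2.imwrite(f"pics/{n}0.png",f)
    m=optics.camera_model(n); print(n,m["mtx"],m["camera_from_world"])
    for q in("bracket1","lid_p","tub1","dial_grip","dial","tub_seat"):
        r=spotter.mark_of(q,n)
        print(q,[(round(d["confidence"],2),round(d["at"][1]*640),round(d["at"][0]*400)) for d in r])
print(status.get_obs())
E
```

```text
pics
top [[370.6231024    0.         322.62763351]
 [  0.         370.6231024  201.71797037]
 [  0.           0.           1.        ]] [[ 5.40980693e-02 -9.98530870e-01  3.08229151e-03  3.90099156e+01]
 [-9.77164546e-01 -5.35752018e-02 -2.05618937e-01  5.09036836e+02]
 [ 2.05481990e-01  8.11168151e-03 -9.78627280e-01  9.10708971e+02]
 [ 0.00000000e+00  0.00000000e+00  0.00000000e+00  1.00000000e+00]]
bracket1 [(0.95, 342, 258), (0.83, 383, 222), (0.81, 411, 225), (0.74, 475, 290), (0.63, 355, 210), (0.62, 327, 218)]
lid_p [(0.92, 427, 163), (0.89, 471, 232), (0.78, 355, 157), (0.56, 411, 226)]
tub1 [(0.61, 258, 172)]
dial_grip [(0.77, 250, 225), (0.38, 355, 209)]Traceback (most recent call last):
  File "<stdin>", line 7, in <module>
ValueError: it knows: bracket, dial_grip, lid, pulley, roller, seal_carton, seal_ring, spray_can, tub, tub_seat
```

Run:
```python
from bench import status, optics, job, spotter
import cv2
f=cv2.imread("pics/top0.png"); cv2.imwrite("pics/top0c.png",cv2.resize(f[100:320,190:520],None,fx=2.4,fy=2.4,interpolation=cv2.INTER_CUBIC))
n="side";f=optics.grab_frame(n); cv2.imwrite(f"pics/{n}0.png",f)
m=optics.camera_model(n); print(n,m["mtx"],m["camera_from_world"])
for q in("bracket","lid","tub","dial_grip","tub_seat"):
        r=spotter.mark_of(q,n)
        print(q,[(round(d["confidence"],2),round(d["at"][1]*640),round(d["at"][0]*400)) for d in r])
print(status.get_obs())
```

```text
side [[404.38930792   0.         315.20898129]
 [  0.         404.38930792 196.33208012]
 [  0.           0.           1.        ]] [[ 9.72898712e-01 -2.31110022e-01 -7.50029169e-03 -4.38395170e+02]
 [-1.80255940e-01 -7.37704797e-01 -6.50614654e-01  1.77501097e+02]
 [ 1.44830566e-01  6.34334131e-01 -7.59371001e-01  1.23050036e+03]
 [ 0.00000000e+00  0.00000000e+00  0.00000000e+00  1.00000000e+00]]
bracket [(0.77, 292, 340), (0.7, 332, 272), (0.64, 286, 232), (0.63, 326, 250), (0.63, 331, 228), (0.58, 316, 213), (0.24, 415, 328)]
lid [(0.97, 372, 219), (0.72, 345, 327), (0.61, 393, 270), (0.21, 334, 156)]
tub [(0.63, 333, 155)]
dial_grip [(0.73, 289, 158)]
tub_seat []
{'clock': 0.55, 'joint_positions': array([ 1.20160605e+00,  2.76378465e-01, -2.63711737e-02,  1.26799704e+00,
        7.69582626e-06,  1.46737176e+00]), 'joint_vel': array([ 7.02659134e-04,  2.43121727e-04,  1.52789151e-03, -5.82639341e-04,
       -1.14673128e-03, -8.68384257e-05]), 'tau': array([-3.96345085e-04, -4.45079827e+01,  2.95294619e+01,  2.00438175e-03,
       -1.23919590e-04,  6.66407729e-06]), 'ee_pos': array([164.18237795, 603.06422217, 231.34028926]), 'orientation': array([-0.56182661, -0.42935952,  0.42933241,  0.56184958]), 'contact_force': array([ 0.60248667,  0.31871948, -0.15724842]), 'wrist_torque': array([-0.00975776,  0.02091335, -0.00362854]), 'finger_gap': 85.63124525099754}
```

View pics/top0c.png

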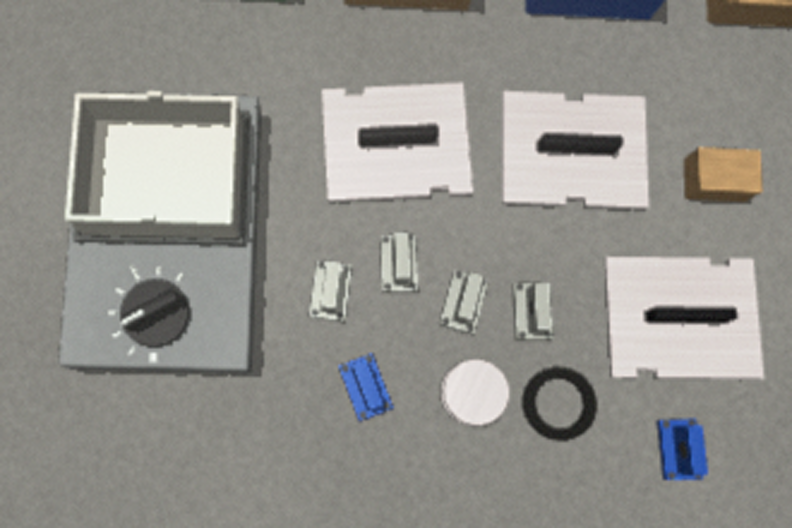

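View pics/side0.png

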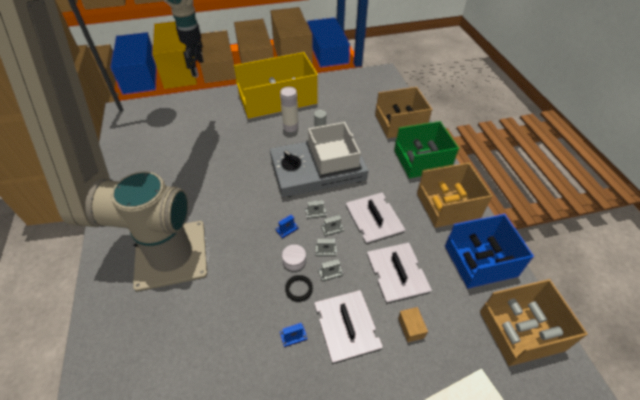

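```bash
cat > h.py <<'E'
from bench import status, optics, job, spotter
import cv2, numpy as np
from scipy.optimize import minimize
from scipy.spatial.transform import Rotation as R
CM={n:optics.camera_model(n) for n in("top","side")}
def proj(P,n):
    m=CM[n]; P=np.atleast_2d(P); c=P@m["camera_from_world"][:3,:3].T+m["camera_from_world"][:3,3]
    c=c@m["mtx"].T; return c[:,:2]/c[:,2:]
def back(uv,z,n):
    m=CM[n]; T=m["camera_from_world"]; r=T[:3,:3].T@np.linalg.inv(m["mtx"])@np.array([uv[0],uv[1],1]); o=-T[:3,:3].T@T[:3,3]
    return o+r*(z-o[2])/r[2]
def box(sx,sy,z0,z1): return np.array([[a*sx/2,b*sy/2,z] for a in(-1,1) for b in(-1,1) for z in(z0,z1)])
MOD={"bracket":[box(64,40,0,12),box(50,16,12,54)],
     "lid":[box(134,166,8,14),box(119,151,0,8),box(14,90,14,48)],
     "tub":[box(134,166,60,132)]}
def place(P,p):
    c,s=np.cos(p[2]),np.sin(p[2]); return P@np.array([[c,s,0],[-s,c,0],[0,0,1]])+[p[0],p[1],0]
S=8
def render(p,kind,n,roi):
    x0,y0,x1,y1=roi; im=np.zeros(((y1-y0)*S,(x1-x0)*S),np.uint8)
    for b in MOD[kind]:
        uv=(proj(place(b,p),n)-[x0-.5,y0-.5])*S
        cv2.fillConvexPoly(im,cv2.convexHull(np.round(uv).astype(np.int32)),255)
    return cv2.resize(im,(x1-x0,y1-y0),interpolation=cv2.INTER_AREA)/255.
def fit(kind,p0,masks):
    """masks: {cam: float mask full image}"""
    rois={n:(lambda u:(int(u[:,0].min())-8,int(u[:,1].min())-8,int(u[:,0].max())+9,int(u[:,1].max())+9))(proj(np.vstack([place(b,p0) for b in MOD[kind]]),n)) for n in masks}
    def cost(q):
        p=[q[0],q[1],q[2]/40]; c=0
        for n,m in masks.items():
            r=rois[n]; c+=np.abs(render(p,kind,n,r)-m[r[1]:r[3],r[0]:r[2]]).mean()
        return c
    q0=np.array([p0[0],p0[1],p0[2]*40]); b=None
    for k in range(3):
        r=minimize(cost,q0,method="Nelder-Mead",options=dict(initial_simplex=q0+np.vstack([np.zeros(3),np.eye(3)*[8,4,2][k]]),xatol=.05,fatol=1e-6)); q0=r.x
    return np.array([q0[0],q0[1],q0[2]/40]),r.fun
def obs():
    o=status.get_obs(); print(round(o["clock"],2),o["ee_pos"].round(1),"F",o["contact_force"].round(1),"gap",round(o["finger_gap"],1),"yawx",yaw(o)); return o
def yaw(o):
    M=R.from_quat(o["orientation"]).as_matrix(); return round(float(np.arctan2(M[1,0],M[0,0])),4)
E
python3 - <<'E'
from h import *
f=cv2.imread("pics/top0.png").astype(int)
for nm,(x,y) in dict(bench=(310,150),benchb=(400,270),dryer=(240,210),lid=(340,150),brtop=(330,215),blue=(345,265),tubrim=(255,140),tubin=(255,170)).items(): print(nm,f[y,x])
for u in[(342,258),(383,222),(411,225),(355,210),(327,218)]: print(u,back(u,0,"top").round())
for u in[(427,163),(471,232),(355,157)]: print(u,back(u,0,"top").round())
print(back((258,172),60,"top").round(),back((250,225),93,"top").round())
print(R.from_quat(status.get_obs()["orientation"]).as_matrix().round(3))
# bracket zoom
f=cv2.imread("pics/top0.png");s=cv2.imread("pics/side0.png")
a=cv2.resize(f[190:250,310:430],(780,390),interpolation=cv2.INTER_NEAREST); b=cv2.resize(s[100:160,260:380],(400,200),interpolation=cv2.INTER_CUBIC);
E
```

```text
bench [136 143 144]
benchb [150 153 159]
dryer [152 155 152]
lid [215 219 223]
brtop [199 212 210]
blue [197 112  71]
tubrim [131 140 141]
tubin [227 236 235]
(342, 258) [367.   7.   0.]
(383, 222) [ 470. -100.    0.]
(411, 225) [ 466. -176.    0.]
(355, 210) [499. -23.   0.]
(327, 218) [473.  53.   0.]
(427, 163) [ 644. -220.    0.]
(471, 232) [ 456. -338.    0.]
(355, 157) [651. -17.   0.]
[575. 240.  60.] [430. 241.  93.]
[[ 0.263  0.    -0.965]
 [ 0.965  0.     0.263]
 [ 0.    -1.     0.   ]]
```

```bash
cat > loc.py <<'E'
from h import *
def mask(f,thr=180,cl=3):
    g=f.min(2).astype(np.float32); m=np.clip((g-(thr-25))/50,0,1)
    return cv2.morphologyEx(m,cv2.MORPH_CLOSE,np.ones((cl,cl)))
def overlay(f,items,n,roi,sc):
    x0,y0,x1,y1=roi; im=cv2.resize(f[y0:y1,x0:x1],None,fx=sc,fy=sc,interpolation=cv2.INTER_CUBIC)
    for k,p in items:
        for b in MOD[k]:
            uv=(proj(place(b,p),n)-[x0-.5,y0-.5])*sc
            cv2.polylines(im,[cv2.convexHull(np.round(uv).astype(np.int32))],True,(0,0,255),1)
    return im
E
python3 - <<'E'
from loc import *
ft=cv2.imread("pics/top0.png");fs=cv2.imread("pics/side0.png")
items=[]
for k,x,y,yw in [("bracket",470,-100,-.2),("bracket",466,-176,0),("bracket",499,-23,0),("bracket",473,53,-.1),("lid",644,-220,0),("lid",456,-338,0),("lid",651,-17,0.05),("tub",575,240,0)]:
    cl=11 if k!="bracket" else 3
    mt,ms=mask(ft,180,cl if k!="tub" else 25),mask(fs,180,9 if k!="bracket" else 3)
    r=[]
    for M in ({"top":mt},{"side":ms},{"top":mt,"side":ms}):
        p,c=fit(k,(x,y,yw),M); r.append(p); print(k,p.round([1,1,3] if 0 else 2),round(c,3),end=" | ")
    print(); items.append((k,r[0]))
a=overlay(ft,items,"top",(205,130,505,260),2.6); b=overlay(fs,items,"side",(260,110,430,365),2.0)
cv2.imwrite("pics/ov_t.png",a); cv2.imwrite("pics/ov_s.png",b)
E
```

```text
bracket [ 4.6073e+02 -9.7860e+01 -1.2000e-01] 0.152 | bracket [409.95  41.43  -0.68] 0.011 | bracket [ 4.6052e+02 -9.9700e+01 -2.7000e-01] 0.421 | 
bracket [ 4.5624e+02 -1.7542e+02  6.0000e-02] 0.214 | bracket [378.3  -86.72   2.4 ] 0.007 | bracket [ 4.5610e+02 -1.7609e+02  1.6000e-01] 0.444 | 
bracket [ 5.0079e+02 -2.4050e+01  5.0000e-02] 0.143 | bracket [484.04   3.03   1.33] 0.183 | bracket [ 5.0027e+02 -2.2650e+01  1.3000e-01] 0.374 | 
bracket [ 4.6509e+02  5.2020e+01 -7.0000e-02] 0.102 | bracket [ 4.2198e+02  1.8966e+02 -2.3000e-01] 0.003 | bracket [ 4.6465e+02  5.1800e+01 -7.0000e-02] 0.339 | 
lid [ 6.4566e+02 -2.2179e+02  2.0000e-02] 0.021 | lid [ 6.4701e+02 -2.1546e+02  1.0000e-02] 0.097 | lid [ 6.4648e+02 -2.2075e+02  2.0000e-02] 0.123 | 
lid [ 4.5616e+02 -3.4208e+02  4.0000e-02] 0.016 | lid [ 4.5706e+02 -3.3756e+02  4.0000e-02] 0.038 | lid [ 4.5634e+02 -3.4049e+02  5.0000e-02] 0.061 | 
lid [ 6.4458e+02 -1.4960e+01  1.1000e-01] 0.014 | lid [ 6.4441e+02 -7.7000e+00  9.0000e-02] 0.113 | lid [ 6.4439e+02 -1.4810e+01  1.1000e-01] 0.133 | 
tub [5.7213e+02 2.4203e+02 4.0000e-02] 0.087 | tub [ 5.8423e+02  3.2782e+02 -2.9000e-01] 0.28 | tub [ 5.7474e+02  2.4483e+02 -4.0000e-02] 0.45 |
```

View pics/ov_t.png

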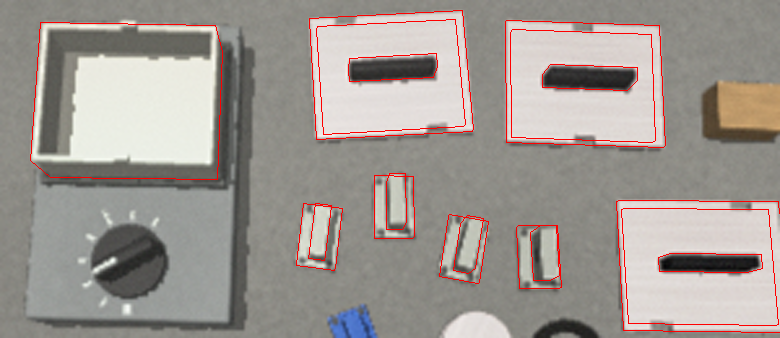

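View pics/ov_s.png

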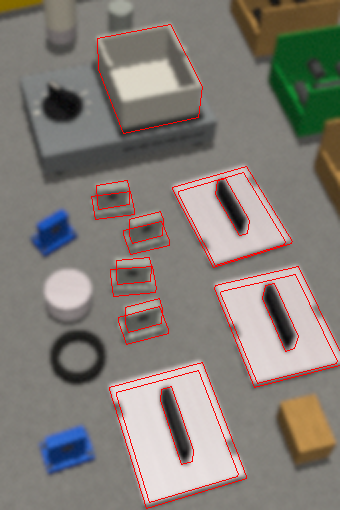

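```bash
cat > plan.py <<'E'
from h import *
def plan(x,y,z,psi,hand,n,verbose=True,start=None):
    """n rows straight to world x,y,z, jaw yaw psi"""
    o=status.get_obs(); p,ps=(o["ee_pos"],yaw(o)) if start is None else start
    d=(np.array([x,y,z])-p)/n; tw=(ps-psi)/n; rows=[]
    for k in range(n):
        a=ps-tw*k; c,s=np.cos(a),np.sin(a)
        rows.append([hand,[round(float(v),1) for v in (d[0]*c+d[1]*s,-d[2],-d[0]*s+d[1]*c)],round(tw,3)])
    if verbose: print("step",np.linalg.norm(d).round(1),round(tw,3)); print(str(rows).replace(" ",""))
    return np.array([x,y,z]),psi
E
python3 - <<'E'
from plan import *
s=plan(465,52,130,1.50,.55,12*1+4)
plan(465,52,20,1.50,.55,4,start=s)
E
```

```text
step 39.7 -0.012
[[0.55,[-28.3,6.3,-27.2],-0.012],[0.55,[-28.6,6.3,-26.8],-0.012],[0.55,[-28.9,6.3,-26.5],-0.012],[0.55,[-29.3,6.3,-26.1],-0.012],[0.55,[-29.6,6.3,-25.8],-0.012],[0.55,[-29.9,6.3,-25.4],-0.012],[0.55,[-30.2,6.3,-25.0],-0.012],[0.55,[-30.5,6.3,-24.7],-0.012],[0.55,[-30.8,6.3,-24.3],-0.012],[0.55,[-31.1,6.3,-23.9],-0.012],[0.55,[-31.4,6.3,-23.5],-0.012],[0.55,[-31.7,6.3,-23.2],-0.012],[0.55,[-32.0,6.3,-22.8],-0.012],[0.55,[-32.2,6.3,-22.4],-0.012],[0.55,[-32.5,6.3,-22.0],-0.012],[0.55,[-32.8,6.3,-21.6],-0.012]]
step 27.5 0.0
[[0.55,[0.0,27.5,0.0],0.0],[0.55,[0.0,27.5,0.0],0.0],[0.55,[0.0,27.5,0.0],0.0],[0.55,[0.0,27.5,0.0],0.0]]
```

Call:
step_arm(increments=[[0.55,[-28,0,-27],-0.012],[0.55,[-28,0,-27],-0.012],[0.55,[-29,0,-26],-0.012],[0.55,[-29,0,-26],-0.012],[0.55,[-30,0,-26],-0.012],[0.55,[-30,0,-25],-0.012],[0.55,[-30,0,-25],-0.012],[0.55,[-30,0,-25],-0.012],[0.55,[-31,0,-24],-0.012],[0.55,[-31,10,-24],-0.012],[0.55,[-31,15,-24],-0.012],[0.55,[-32,20,-23],-0.012]], newtons=60)

```text
clock: 2.05
ee_pos: [390.4, 190.0, 186.7]
orientation: [0.53, 0.47, -0.468, -0.529]
contact_force: [-0.6, 0.1, -0.7]
finger_gap: 46.8
```

Run:
```python
from plan import *
obs()
plan(465,52,110,1.50,.55,5)
```

```text
2.05 [390.4 190.  186.7] F [-0.6  0.1 -0.7] gap 46.8 yawx 1.4495
step 34.9 -0.01
[[0.55,[-25.6,15.3,-18.1],-0.01],[0.55,[-25.8,15.3,-17.9],-0.01],[0.55,[-26.0,15.3,-17.6],-0.01],[0.55,[-26.1,15.3,-17.4],-0.01],[0.55,[-26.3,15.3,-17.1],-0.01]]
```

Call:
step_arm(increments=[[0.55,[-26,15,-18],-0.01],[0.55,[-26,15,-18],-0.01],[0.55,[-26,15,-18],-0.01],[0.55,[-26,15,-17],-0.01],[0.55,[-26,15,-17],-0.01],[0.55,[0,0,0],0],[0.55,[0,0,0],0]])

```text
clock: 2.92
ee_pos: [463.3, 52.9, 111.5]
orientation: [-0.518, -0.482, 0.482, 0.518]
contact_force: [0.6, -0.1, 0.7]
finger_gap: 47.1
```

```bash
cat > br.py <<'E'
from loc import *
def look(guesses,save=None,n="top"):
    f=optics.grab_frame(n); out=[]
    if save: cv2.imwrite(f"pics/{save}.png",f)
    for g in guesses:
        p,c=fit("bracket",g,{n:mask(f,180,3)}); out.append(p); print("br",[round(float(v),3) for v in p],round(c,3))
    return out
E
python3 - <<'E'
from plan import *
obs()
plan(465,52,20,1.50,.55,4)
E
```

```text
2.92 [463.3  52.9 111.5] F [ 0.6 -0.1  0.7] gap 47.1 yawx 1.4987
step 22.9 -0.0
[[0.55,[-0.2,22.9,-0.4],-0.0],[0.55,[-0.2,22.9,-0.4],-0.0],[0.55,[-0.2,22.9,-0.4],-0.0],[0.55,[-0.2,22.9,-0.4],-0.0]]
```

Descend, grip, lift.

Call:
step_arm(increments=[[0.55,[0,23,-1],0],[0.55,[0,23,-1],0],[0.55,[-1,23,0],0],[0.55,[0,22,0],0],[0.55,[0,0,0],0],[0,[0,0,0],0],[0,[0,0,0],0],[0,[0,0,0],0],[0,[0,0,0],0],[0,[0,-8,0],0],[0,[0,-20,0],0],[0,[0,-30,0],0]], newtons=70)

```text
clock: 4.42
ee_pos: [463.4, 51.3, 77.8]
orientation: [-0.517, -0.481, 0.483, 0.519]
contact_force: [-0.5, 1.0, -2.2]
finger_gap: 15.1
```

Run:
```python
from plan import *
obs()
c,s=np.cos(.04),np.sin(.04)
for a,b in((-28,36),(28,36),(-28,-36),(28,-36)): print(round(572+a*c-b*s),round(242+a*s+b*c))
s=plan(465,52,180,1.50,0,4)
s=plan(543,277,180,.04,0,11,start=s)
```

```text
4.42 [463.4  51.3  77.8] F [-0.5  1.  -2.2] gap 15.1 yawx 1.4987
543 277
599 279
545 205
601 207
step 25.5 -0.0
[[0,[0.2,-25.5,-0.4],-0.0],[0,[0.2,-25.5,-0.4],-0.0],[0,[0.2,-25.5,-0.4],-0.0],[0,[0.2,-25.5,-0.4],-0.0]]
step 21.6 0.133
[[0,[20.9,-0.0,-5.6],0.133],[0,[21.5,-0.0,-2.8],0.133],[0,[21.6,-0.0,0.1],0.133],[0,[21.5,-0.0,2.9],0.133],[0,[20.9,-0.0,5.7],0.133],[0,[19.9,-0.0,8.4],0.133],[0,[18.6,-0.0,11.0],0.133],[0,[17.0,-0.0,13.4],0.133],[0,[15.1,-0.0,15.5],0.133],[0,[12.9,-0.0,17.4],0.133],[0,[10.5,-0.0,18.9],0.133]]
```

Call:
step_arm(increments=[[0,[5,-40,0],0.05],[0,[15,-40,-5],0.1],[0,[21,-22,-3],0.135],[0,[22,0,0],0.135],[0,[22,0,3],0.135],[0,[21,0,6],0.135],[0,[20,0,8],0.135],[0,[19,0,11],0.135],[0,[17,0,13],0.135],[0,[15,0,15],0.135],[0,[13,0,17],0.135],[0,[0,0,0],0]])

```text
clock: 5.92
ee_pos: [542.6, 253.0, 179.7]
orientation: [0.706, 0.048, -0.048, -0.705]
contact_force: [-0.4, 0.0, -3.0]
finger_gap: 15.1
```

Run:
```python
from plan import *
obs()
s=plan(543,277,180,.04,0,2)
```

```text
5.92 [542.6 253.  179.7] F [-0.4  0.  -3. ] gap 15.1 yawx 0.1359
step 12.0 0.048
[[0,[1.8,-0.1,11.8],0.048],[0,[1.2,-0.1,11.9],0.048]]
```

Call:
step_arm(increments=[[0,[1,0,12],0.048],[0,[1,0,12],0.048],[0,[0,10,0],0],[0,[0,25,0],0],[0,[0,25,0],0],[0,[0,20,0],0],[0,[0,8,0],0],[0,[0,5,0],0],[0,[0,0,0],0]])

```text
clock: 7.05
ee_pos: [542.9, 276.5, 88.0]
orientation: [-0.707, -0.014, 0.013, 0.707]
contact_force: [0.0, 0.7, -2.4]
finger_gap: 15.1
```

Run:
```python
from plan import *
from br import *
obs()
look([(500.8,-24,.05),(460.7,-97.9,-.12),(456.2,-175.4,.06)],"t1")
```

```text
7.05 [542.9 276.5  88. ] F [ 0.   0.7 -2.4] gap 15.1 yawx 0.0381
br [500.567, -23.651, 0.088] 0.129
br [458.816, -97.391, -0.14] 0.141
br [455.462, -175.965, 0.089] 0.195
```

Call:
step_arm(increments=[[0,[0,2,0],0],[0.36,[0,0,0],0],[0.36,[0,0,0],0],[0.36,[0,-20,0],0],[0.36,[0,-40,0],0],[0.36,[0,-40,0],0]])

```text
clock: 7.85
ee_pos: [542.6, 276.7, 187.1]
orientation: [-0.707, -0.014, 0.013, 0.707]
contact_force: [0.6, -0.6, 0.4]
finger_gap: 30.7
```

Run:
```python
from plan import *
from br import *
obs()
f=optics.grab_frame("top");cv2.imwrite("pics/t2.png",f)
s=plan(500.5,-24,130,1.64,0.55,11)
```

```text
7.85 [542.6 276.7 187.1] F [ 0.6 -0.6  0.4] gap 30.7 yawx 0.0382
step 28.4 -0.146
[[0.55,[-5.2,5.8,-27.3],-0.146],[0.55,[-9.1,5.8,-26.2],-0.146],[0.55,[-12.8,5.8,-24.6],-0.146],[0.55,[-16.3,5.8,-22.5],-0.146],[0.55,[-19.3,5.8,-19.9],-0.146],[0.55,[-22.0,5.8,-16.9],-0.146],[0.55,[-24.3,5.8,-13.5],-0.146],[0.55,[-26.0,5.8,-9.9],-0.146],[0.55,[-27.1,5.8,-6.0],-0.146],[0.55,[-27.7,5.8,-2.0],-0.146],[0.55,[-27.7,5.8,2.0],-0.146]]
```

Call:
step_arm(increments=[[0.55,[-5,0,-27],-0.146],[0.55,[-9,0,-26],-0.146],[0.55,[-13,0,-25],-0.146],[0.55,[-16,0,-22],-0.146],[0.55,[-19,0,-20],-0.146],[0.55,[-22,5,-17],-0.146],[0.55,[-24,10,-13],-0.146],[0.55,[-26,15,-10],-0.146],[0.55,[-27,15,-6],-0.146],[0.55,[-28,12,-2],-0.146],[0.55,[-28,0,2],-0.146],[0.55,[0,0,0],0]])

```text
clock: 9.4
ee_pos: [498.0, -26.2, 128.9]
orientation: [0.483, 0.518, -0.517, -0.482]
contact_force: [-0.1, -0.3, 0.9]
finger_gap: 47.2
```

Run:
```python
from plan import *
obs()
s=plan(500.5,-24,20,1.64,0.55,4)
```

```text
9.4 [498.  -26.2 128.9] F [-0.1 -0.3  0.9] gap 47.2 yawx 1.6409
step 27.2 0.0
[[0.55,[0.5,27.2,-0.7],0.0],[0.55,[0.5,27.2,-0.7],0.0],[0.55,[0.5,27.2,-0.7],0.0],[0.55,[0.5,27.2,-0.7],0.0]]
```

Call:
step_arm(increments=[[0.55,[1,27,-1],0],[0.55,[1,27,-1],0],[0.55,[0,27,0],0],[0.55,[0,27,0],0],[0.55,[0,0,0],0],[0,[0,0,0],0],[0,[0,0,0],0],[0,[0,0,0],0],[0,[0,-10,0],0],[0,[0,-35,0],0],[0,[0,-40,0],0],[0,[0,-40,0],0]])

```text
clock: 10.9
ee_pos: [498.3, -22.8, 146.4]
orientation: [-0.481, -0.518, 0.518, 0.482]
contact_force: [1.6, -0.1, -2.5]
finger_gap: 14.8
```

Run:
```python
from plan import *
obs()
s=plan(599,279,182,.04,0,12)
```

```text
10.9 [498.3 -22.8 146.4] F [ 1.6 -0.1 -2.5] gap 14.8 yawx 1.6437
step 26.7 0.134
[[0,[24.5,-3.0,-10.2],0.134],[0,[25.6,-3.0,-6.8],0.134],[0,[26.3,-3.0,-3.4],0.134],[0,[26.5,-3.0,0.2],0.134],[0,[26.3,-3.0,3.7],0.134],[0,[25.5,-3.0,7.2],0.134],[0,[24.3,-3.0,10.5],0.134],[0,[22.7,-3.0,13.6],0.134],[0,[20.7,-3.0,16.6],0.134],[0,[18.3,-3.0,19.2],0.134],[0,[15.6,-3.0,21.4],0.134],[0,[12.6,-3.0,23.3],0.134]]
```

Call:
step_arm(increments=[[0,[24,-12,-10],0.134],[0,[26,-12,-7],0.134],[0,[26,-8,-3],0.134],[0,[26,0,0],0.134],[0,[26,0,4],0.134],[0,[26,0,7],0.134],[0,[24,0,10],0.134],[0,[23,0,14],0.134],[0,[21,0,17],0.134],[0,[18,0,19],0.134],[0,[16,0,21],0.134],[0,[13,0,23],0.134]])

```text
clock: 12.4
ee_pos: [600.4, 278.1, 177.1]
orientation: [0.707, 0.011, -0.012, -0.707]
contact_force: [-0.4, 0.8, -1.5]
finger_gap: 15.2
```

Call:
step_arm(increments=[[0,[0,0,0],0],[0,[0,0,0],0]])

```text
clock: 12.65
ee_pos: [600.1, 277.1, 177.0]
orientation: [0.707, 0.013, -0.014, -0.707]
contact_force: [0.4, -0.2, -2.0]
finger_gap: 15.0
```

Run:
```python
from plan import *
obs()
s=plan(599,279,86,.04,0,5)
```

```text
12.65 [600.1 277.1 177. ] F [ 0.4 -0.2 -2. ] gap 15.0 yawx 0.0369
step 18.2 -0.001
[[0,[-0.2,18.2,0.4],-0.001],[0,[-0.2,18.2,0.4],-0.001],[0,[-0.2,18.2,0.4],-0.001],[0,[-0.2,18.2,0.4],-0.001],[0,[-0.2,18.2,0.4],-0.001]]
```

Call:
step_arm(increments=[[0,[-1,22,2],0],[0,[0,26,0],0],[0,[0,26,0],0],[0,[0,10,0],0],[0,[0,5,0],0],[0,[0,2,0],0],[0,[0,0,0],0]])

```text
clock: 13.52
ee_pos: [599.7, 279.1, 88.0]
orientation: [0.707, 0.013, -0.012, -0.707]
contact_force: [-2.5, -3.5, 2.5]
finger_gap: 15.5
```

Call:
step_arm(increments=[[0.36,[0,0,0],0],[0.36,[0,0,0],0],[0.36,[0,-20,0],0],[0.36,[0,-40,0],0],[0.36,[0,-40,0],0]])

```text
clock: 14.15
ee_pos: [601.5, 280.3, 189.8]
orientation: [-0.706, -0.014, 0.011, 0.708]
contact_force: [1.0, 0.6, 0.4]
finger_gap: 30.7
```

Run:
```python
from plan import *
from br import *
obs()
p=look([(458.7,-97.4,-.14),(455.5,-176,.08)],"t3")
s=plan(p[0][0],p[0][1],130,p[0][2]+np.pi/2,0.55,12)
```

```text
14.15 [601.5 280.3 189.8] F [1.  0.6 0.4] gap 30.7 yawx 0.0361
br [461.263, -98.338, -0.14] 0.157
br [456.78, -176.328, 0.192] 0.211
step 34.3 -0.116
[[0.55,[-13.1,5.6,-31.2],np.float64(-0.116)],[0.55,[-16.6,5.6,-29.5],np.float64(-0.116)],[0.55,[-20.0,5.6,-27.3],np.float64(-0.116)],[0.55,[-23.0,5.6,-24.8],np.float64(-0.116)],[0.55,[-25.7,5.6,-22.0],np.float64(-0.116)],[0.55,[-28.1,5.6,-18.9],np.float64(-0.116)],[0.55,[-30.1,5.6,-15.5],np.float64(-0.116)],[0.55,[-31.7,5.6,-11.9],np.float64(-0.116)],[0.55,[-32.9,5.6,-8.2],np.float64(-0.116)],[0.55,[-33.6,5.6,-4.3],np.float64(-0.116)],[0.55,[-33.8,5.6,-0.4],np.float64(-0.116)],[0.55,[-33.7,5.6,3.6],np.float64(-0.116)]]
```

Call:
step_arm(increments=[[0.55,[-13,0,-31],-0.116],[0.55,[-17,0,-30],-0.116],[0.55,[-20,0,-27],-0.116],[0.55,[-23,0,-25],-0.116],[0.55,[-26,0,-22],-0.116],[0.55,[-28,5,-19],-0.116],[0.55,[-30,10,-16],-0.116],[0.55,[-32,15,-12],-0.116],[0.55,[-33,15,-8],-0.116],[0.55,[-34,15,-4],-0.116],[0.55,[-34,0,0],-0.116],[0.55,[-34,0,4],-0.116]])

```text
clock: 15.7
ee_pos: [455.6, -103.3, 128.3]
orientation: [0.535, 0.465, -0.463, -0.532]
contact_force: [0.2, -0.2, 0.4]
finger_gap: 47.3
```

Call:
step_arm(increments=[[0.55,[0,0,0],0],[0.55,[0,0,0],0]])

```text
clock: 15.95
ee_pos: [455.4, -101.7, 127.7]
orientation: [0.536, 0.463, -0.462, -0.534]
contact_force: [-0.1, -0.6, 1.1]
finger_gap: 46.9
```

Run:
```python
from plan import *
obs()
s=plan(461,-98,20,1.42,0.55,4)
f=optics.grab_frame("side");cv2.imwrite("pics/s3.png",f)
```

```text
15.95 [ 455.4 -101.7  127.7] F [-0.1 -0.6  1.1] gap 46.9 yawx 1.4269
step 27.0 0.002
[[0.55,[1.1,26.9,-1.2],0.002],[0.55,[1.1,26.9,-1.2],0.002],[0.55,[1.1,26.9,-1.2],0.002],[0.55,[1.1,26.9,-1.2],0.002]]
```

Call:
step_arm(increments=[[0.55,[2,27,-3],0],[0.55,[2,27,-2],0],[0.55,[0,27,0],0],[0.55,[0,27,0],0],[0.55,[0,0,0],0],[0,[0,0,0],0],[0,[0,0,0],0],[0,[0,0,0],0],[0,[0,-10,0],0],[0,[0,-35,0],0],[0,[0,-45,0],0],[0,[0,-45,0],0]])

```text
clock: 17.5
ee_pos: [458.3, -98.1, 154.5]
orientation: [-0.534, -0.463, 0.463, 0.535]
contact_force: [-0.3, -0.3, -2.1]
finger_gap: 15.1
```

Run:
```python
from plan import *
obs()
s=plan(545,205,182,.04,0,12)
```

```text
17.5 [458.3 -98.1 154.5] F [-0.3 -0.3 -2.1] gap 15.1 yawx 1.4277
step 26.4 0.116
[[0,[26.0,-2.3,-3.5],0.116],[0,[26.3,-2.3,-0.5],0.116],[0,[26.1,-2.3,2.5],0.116],[0,[25.7,-2.3,5.5],0.116],[0,[24.9,-2.3,8.4],0.116],[0,[23.7,-2.3,11.3],0.116],[0,[22.3,-2.3,13.9],0.116],[0,[20.5,-2.3,16.4],0.116],[0,[18.5,-2.3,18.7],0.116],[0,[16.2,-2.3,20.7],0.116],[0,[13.7,-2.3,22.4],0.116],[0,[11.0,-2.3,23.8],0.116]]
```

Call:
step_arm(increments=[[0,[26,-12,-4],0.116],[0,[26,-12,0],0.116],[0,[26,-3,3],0.116],[0,[26,0,5],0.116],[0,[25,0,8],0.116],[0,[24,0,11],0.116],[0,[22,0,14],0.116],[0,[21,0,16],0.116],[0,[19,0,19],0.116],[0,[16,0,21],0.116],[0,[14,0,22],0.116],[0,[11,0,24],0.116]])

```text
clock: 19.0
ee_pos: [547.4, 205.3, 180.2]
orientation: [0.707, 0.011, -0.012, -0.707]
contact_force: [-0.3, 0.6, -3.0]
finger_gap: 15.1
```

Call:
step_arm(increments=[[0,[0,0,0],0],[0,[0,0,0],0]])

```text
clock: 19.25
ee_pos: [547.2, 204.3, 180.1]
orientation: [0.707, 0.013, -0.014, -0.707]
contact_force: [0.5, -0.7, -2.3]
finger_gap: 14.9
```

Run:
```python
from plan import *
obs()
s=plan(545,205,86,.04,0,5)
f=optics.grab_frame("side");cv2.imwrite("pics/s4.png",f[80:220,240:400])
```

```text
19.25 [547.2 204.3 180.1] F [ 0.5 -0.7 -2.3] gap 14.9 yawx 0.0369
step 18.8 -0.001
[[0,[-0.4,18.8,0.2],-0.001],[0,[-0.4,18.8,0.2],-0.001],[0,[-0.4,18.8,0.2],-0.001],[0,[-0.4,18.8,0.2],-0.001],[0,[-0.4,18.8,0.2],-0.001]]
```

Call:
step_arm(increments=[[0,[-2,22,0],0],[0,[0,27,0],0],[0,[0,27,0],0],[0,[0,11,0],0],[0,[0,5,0],0],[0,[0,2,0],0],[0,[0,0,0],0]])

```text
clock: 20.18
ee_pos: [546.8, 205.0, 87.3]
orientation: [-0.707, -0.013, 0.012, 0.707]
contact_force: [0.5, -0.0, -1.5]
finger_gap: 15.2
```

Call:
step_arm(increments=[[0.36,[0,0,0],0],[0.36,[0,0,0],0],[0.36,[0,-20,0],0],[0.36,[0,-40,0],0],[0.36,[0,-40,0],0]])

```text
clock: 20.8
ee_pos: [544.9, 204.8, 187.2]
orientation: [0.707, 0.012, -0.013, -0.707]
contact_force: [0.2, -0.0, 0.1]
finger_gap: 30.7
```

Run:
```python
from plan import *
from br import *
obs()
p=look([(455.5,-176,.08)],"t4")
s=plan(p[0][0],p[0][1],130,1.66,0.55,12)
```

```text
20.8 [544.9 204.8 187.2] F [ 0.2 -0.   0.1] gap 30.7 yawx 0.0362
br [457.335, -175.84, 0.173] 0.215
step 33.1 -0.135
[[0.55,[-8.8,5.3,-31.5],-0.135],[0.55,[-12.9,5.3,-30.0],-0.135],[0.55,[-16.9,5.3,-28.0],-0.135],[0.55,[-20.5,5.3,-25.5],-0.135],[0.55,[-23.7,5.3,-22.5],-0.135],[0.55,[-26.6,5.3,-19.1],-0.135],[0.55,[-28.9,5.3,-15.3],-0.135],[0.55,[-30.7,5.3,-11.3],-0.135],[0.55,[-31.9,5.3,-7.0],-0.135],[0.55,[-32.6,5.3,-2.7],-0.135],[0.55,[-32.7,5.3,1.7],-0.135],[0.55,[-32.1,5.3,6.1],-0.135]]
```

Call:
step_arm(increments=[[0.55,[-9,0,-31],-0.135],[0.55,[-13,0,-30],-0.135],[0.55,[-17,0,-28],-0.135],[0.55,[-20,0,-25],-0.135],[0.55,[-24,0,-22],-0.135],[0.55,[-26,5,-19],-0.135],[0.55,[-29,10,-15],-0.135],[0.55,[-31,15,-11],-0.135],[0.55,[-32,15,-7],-0.135],[0.55,[-32,12,-3],-0.135],[0.55,[-32,0,2],-0.135],[0.55,[-30,0,6],-0.135]])

```text
clock: 22.35
ee_pos: [452.5, -172.1, 129.2]
orientation: [0.477, 0.522, -0.522, -0.477]
contact_force: [0.8, 0.1, 0.6]
finger_gap: 47.0
```

Call:
step_arm(increments=[[0.55,[0,0,0],0],[0.55,[0,0,0],0]])

```text
clock: 22.6
ee_pos: [453.1, -171.0, 129.4]
orientation: [0.478, 0.521, -0.52, -0.479]
contact_force: [-0.5, -0.0, -0.0]
finger_gap: 47.4
```

Run:
```python
from plan import *
obs()
s=plan(457,-176,20,1.66,0.55,4)
```

```text
22.6 [ 453.1 -171.   129.4] F [-0.5 -0.  -0. ] gap 47.4 yawx 1.6548
step 27.4 -0.001
[[0.55,[-1.3,27.3,-0.9],-0.001],[0.55,[-1.3,27.3,-0.9],-0.001],[0.55,[-1.3,27.3,-0.9],-0.001],[0.55,[-1.3,27.3,-0.9],-0.001]]
```

Call:
step_arm(increments=[[0.55,[-3,27,-2],0],[0.55,[-2,27,-2],0],[0.55,[0,27,0],0],[0.55,[0,28,0],0],[0.55,[0,0,0],0],[0,[0,0,0],0],[0,[0,0,0],0],[0,[0,0,0],0],[0,[0,-10,0],0],[0,[0,-35,0],0],[0,[0,-45,0],0],[0,[0,-45,0],0]])

```text
clock: 24.1
ee_pos: [456.8, -176.0, 156.4]
orientation: [-0.478, -0.52, 0.521, 0.479]
contact_force: [1.0, -0.8, -3.7]
finger_gap: 15.0
```

Run:
```python
from plan import *
obs()
s=plan(600,207,182,.04,0,12)
```

```text
24.1 [ 456.8 -176.   156.4] F [ 1.  -0.8 -3.7] gap 15.0 yawx 1.6557
step 34.1 0.135
[[0,[30.8,-2.1,-14.6],0.135],[0,[32.5,-2.1,-10.3],0.135],[0,[33.6,-2.1,-5.9],0.135],[0,[34.0,-2.1,-1.3],0.135],[0,[33.9,-2.1,3.3],0.135],[0,[33.2,-2.1,7.8],0.135],[0,[31.8,-2.1,12.2],0.135],[0,[29.9,-2.1,16.3],0.135],[0,[27.4,-2.1,20.2],0.135],[0,[24.5,-2.1,23.7],0.135],[0,[21.1,-2.1,26.8],0.135],[0,[17.3,-2.1,29.4],0.135]]
```

Call:
step_arm(increments=[[0,[31,-12,-15],0.135],[0,[33,-10,-10],0.135],[0,[34,-3,-6],0.135],[0,[34,0,-1],0.135],[0,[34,0,3],0.135],[0,[33,0,8],0.135],[0,[32,0,12],0.135],[0,[30,0,16],0.135],[0,[27,0,20],0.135],[0,[24,0,24],0.135],[0,[21,0,27],0.135],[0,[17,0,29],0.135]])

```text
clock: 25.6
ee_pos: [600.5, 207.7, 180.0]
orientation: [0.707, 0.011, -0.012, -0.707]
contact_force: [0.9, 0.0, -2.7]
finger_gap: 15.0
```

Call:
step_arm(increments=[[0,[0,0,0],0],[0,[0,0,0],0]])

```text
clock: 25.85
ee_pos: [600.0, 206.5, 179.8]
orientation: [0.707, 0.012, -0.014, -0.707]
contact_force: [-0.3, -0.3, -3.2]
finger_gap: 15.2
```

Run:
```python
from plan import *
obs()
s=plan(601,207,86,.04,0,5)
```

```text
25.85 [600.  206.5 179.8] F [-0.3 -0.3 -3.2] gap 15.2 yawx 0.0368
step 18.8 -0.001
[[0,[0.2,18.8,0.1],-0.001],[0,[0.2,18.8,0.1],-0.001],[0,[0.2,18.8,0.1],-0.001],[0,[0.2,18.8,0.1],-0.001],[0,[0.2,18.8,0.1],-0.001]]
```

Call:
step_arm(increments=[[0,[1,22,0],0],[0,[0,27,0],0],[0,[0,27,0],0],[0,[0,11,0],0],[0,[0,5,0],0],[0,[0,2,0],0],[0,[0,0,0],0]])

```text
clock: 26.72
ee_pos: [601.8, 206.5, 87.5]
orientation: [0.707, 0.013, -0.012, -0.707]
contact_force: [-2.6, -3.5, -0.3]
finger_gap: 14.8
```

Call:
step_arm(increments=[[0.36,[0,0,0],0],[0.36,[0,0,0],0],[0.36,[0,-20,0],0],[0.36,[0,-40,0],0],[0.36,[0,-40,0],0],[0.36,[0,0,-40],0],[0.36,[0,0,-50],0],[0.36,[0,0,-50],0],[0.36,[0,0,-50],0],[0.36,[0,0,-50],0]])

```text
clock: 27.98
ee_pos: [612.4, -34.2, 188.4]
orientation: [0.707, 0.015, -0.011, -0.707]
contact_force: [-0.2, 0.6, -1.0]
finger_gap: 30.9
```

Run:
```python
from plan import *
from loc import *
obs()
f=optics.grab_frame("top");cv2.imwrite("pics/t5.png",f)
s=optics.grab_frame("side");cv2.imwrite("pics/s5.png",s)
mt=mask(f,180,11)
for g in((645.7,-221.8,.02),): print(fit("lid",g,{"top":mt}))
a=cv2.resize(f[125:205,210:460],None,fx=3.2,fy=3.2,interpolation=cv2.INTER_CUBIC)
b=cv2.resize(s[115:195,260:400],None,fx=4,fy=4,interpolation=cv2.INTER_CUBIC)
cv2.imwrite("pics/c5.png",np.vstack([np.pad(x,((0,0),(0,800-x.shape[1]),(0,0))) for x in(a,b)]))
```

```text
27.98 [612.4 -34.2 188.4] F [-0.2  0.6 -1. ] gap 30.9 yawx 0.0366
(array([ 922.73703704, -289.35555556,   -3.38740741]), np.float64(0.009409931822232865))
```

View pics/c5.png

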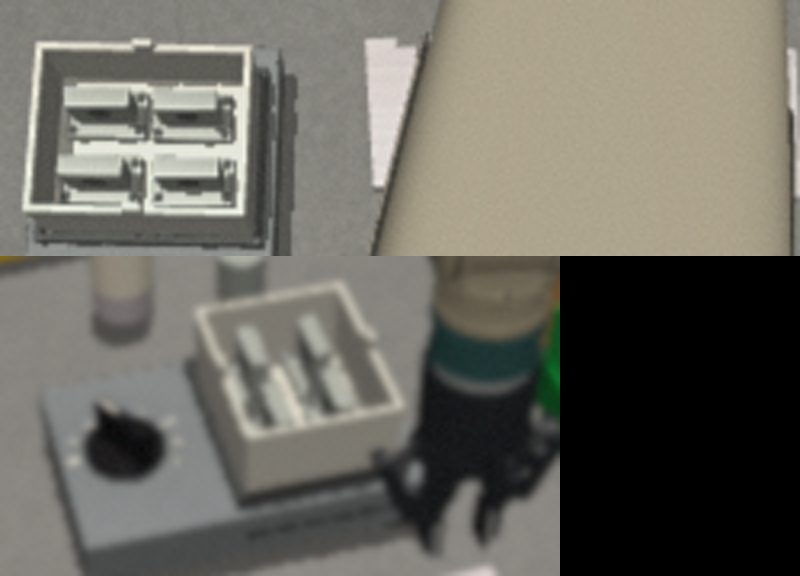

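Run:
```python
from plan import *
from loc import *
f=lambda u,z: back((210+u[0]/3.2-.3,125+u[1]/3.2-.3),z,"top")
C=[f(u,132) for u in((37,43),(255,46),(250,214),(23,209))]
for c in C: print(c.round(1))
print("centre",np.mean(C,0).round(1)); 
for a,b in((0,1),(3,2)): d=C[a]-C[b]; print("yaw",np.arctan2(-d[0],d[1]).round(3),np.linalg.norm(d).round(1))
for a,b in((0,3),(1,2)): d=C[a]-C[b]; print("yaw",np.arctan2(d[1],d[0]).round(3),np.linalg.norm(d).round(1))
print("lugs",f((142,41),140).round(1),f((138,210),137).round(1))
t0=cv2.imread("pics/top0.png")
c=[np.array([290,0]),] 
# lid notches from overlay px (2.6x, offset 205,130)
g=lambda u,z: back((205+u[0]/2.6-.3,130+u[1]/2.6-.3),z,"top")
for u in((582,26),(584,141)): print("notch",g(u,14).round(1))
for g0 in((645.7,-221.8,.02),):
    print(fit("lid",g0,{"top":mask(t0,180,11)})[0])
p=plan(646,-222,120,.02,.45,8)
```

```text
[636.  324.5 132. ]
[642.8 156.5 132. ]
[509.8 150.6 132. ]
[504.3 320.4 132. ]
centre [573.2 238.  132. ]
yaw 0.041 168.2
yaw 0.032 170.0
yaw 0.031 131.8
yaw 0.044 133.2
lugs [639.  242.1 140. ] [507.1 233.5 137. ]
notch [ 708.3 -220.4   14. ]
notch [ 580.  -221.9   14. ]
[ 6.45719576e+02 -2.21829856e+02  1.92123695e-02]
step 25.0 0.001
[[0.45,[3.4,8.5,-23.2],0.001],[0.45,[3.5,8.5,-23.2],0.001],[0.45,[3.5,8.5,-23.2],0.001],[0.45,[3.5,8.5,-23.2],0.001],[0.45,[3.6,8.5,-23.2],0.001],[0.45,[3.6,8.5,-23.2],0.001],[0.45,[3.6,8.5,-23.2],0.001],[0.45,[3.7,8.5,-23.2],0.001]]
```

Call:
step_arm(increments=[[0.45,[4,0,-23],0.001],[0.45,[4,0,-23],0.001],[0.45,[4,5,-23],0.001],[0.45,[4,10,-23],0.001],[0.45,[4,13,-23],0.001],[0.45,[4,14,-23],0.001],[0.45,[4,14,-23],0.001],[0.45,[4,12,-23],0.001],[0.45,[0,0,0],0],[0.45,[0,0,0],0]])

```text
clock: 29.32
ee_pos: [648.5, -215.6, 118.3]
orientation: [-0.707, -0.01, 0.01, 0.707]
contact_force: [0.4, -0.1, 0.5]
finger_gap: 38.3
```

Run:
```python
from plan import *
obs()
plan(646,-222,19,.02,.45,4)
f=cv2.cvtColor(cv2.imread("pics/t5.png"),cv2.COLOR_BGR2GRAY).astype(np.float32)
f0=cv2.cvtColor(cv2.imread("pics/top0.png"),cv2.COLOR_BGR2GRAY).astype(np.float32)
from scipy.ndimage import map_coordinates
def ring(hx,hy,k=80):
    t=np.linspace(-.95,.95,k); o=np.ones(k)
    return np.vstack([np.c_[hx*o,hy*t],np.c_[-hx*o,hy*t],np.c_[hx*t,hy*o],np.c_[hx*t,-hy*o]])
def val(img,p,pts,n):
    P=place(np.c_[pts,np.full(len(pts),132.)],p); uv=proj(P,n); return map_coordinates(img,[uv[:,1],uv[:,0]],order=1)
def fitr(img,p0,n):
    c=lambda q: -(val(img,(q[0],q[1],q[2]/80),ring(64.5,80.5),n).mean()*2-val(img,(q[0],q[1],q[2]/80),ring(60,76),n).mean()-val(img,(q[0],q[1],q[2]/80),ring(69.5,85.5),n).mean())
    q=np.array([p0[0],p0[1],p0[2]*80])
    for d in(6,3,1): q=minimize(c,q,method="Nelder-Mead",options=dict(initial_simplex=q+np.vstack([np.zeros(3),np.eye(3)*d]))).x
    return q[0].round(1),q[1].round(1),(q[2]/80).round(4),c(q).round(1)
fs=cv2.cvtColor(cv2.imread("pics/s5.png"),cv2.COLOR_BGR2GRAY).astype(np.float32)
for p0 in((572,242,.04),(573,238,.037)): print(fitr(f,p0,"top"),fitr(f0,p0,"top"),fitr(fs,p0,"side"))
```

```text
29.32 [ 648.5 -215.6  118.3] F [ 0.4 -0.1  0.5] gap 38.3 yawx 0.0279
step 24.9 0.002
[[0.45,[-0.7,24.8,-1.6],0.002],[0.45,[-0.7,24.8,-1.6],0.002],[0.45,[-0.7,24.8,-1.6],0.002],[0.45,[-0.7,24.8,-1.6],0.002]]
(np.float64(572.7), np.float64(240.5), np.float64(0.0305), np.float32(-168.9)) (np.float64(571.4), np.float64(239.9), np.float64(0.0329), np.float32(-151.0)) (np.float64(574.0), np.float64(243.1), np.float64(0.0329), np.float32(-34.7))
(np.float64(572.7), np.float64(240.5), np.float64(0.0305), np.float32(-168.9)) (np.float64(571.4), np.float64(239.9), np.float64(0.0329), np.float32(-151.0)) (np.float64(574.0), np.float64(243.1), np.float64(0.0329), np.float32(-34.7))
```

Call:
step_arm(increments=[[0.45,[-2,25,-4],0.004],[0.45,[-1,25,-3],0.004],[0.45,[0,25,0],0],[0.45,[0,24,0],0],[0.45,[0,0,0],0],[0,[0,0,0],0],[0,[0,0,0],0],[0,[0,0,0],0],[0,[0,0,0],0],[0,[0,-10,0],0],[0,[0,-30,0],0],[0,[0,-30,0],0]], newtons=100)

```text
clock: 30.82
ee_pos: [644.6, -222.4, 89.2]
orientation: [-0.707, -0.006, 0.008, 0.707]
contact_force: [0.7, -0.4, -2.7]
finger_gap: 12.2
```

Run:
```python
from plan import *
obs()
plan(573,240,200,.032,0,14)
```

```text
30.82 [ 644.6 -222.4   89.2] F [ 0.7 -0.4 -2.7] gap 12.2 yawx 0.0198
step 34.3 -0.001
[[0,[-4.5,-7.9,33.1],-0.001],[0,[-4.4,-7.9,33.1],-0.001],[0,[-4.4,-7.9,33.1],-0.001],[0,[-4.4,-7.9,33.1],-0.001],[0,[-4.3,-7.9,33.1],-0.001],[0,[-4.3,-7.9,33.1],-0.001],[0,[-4.3,-7.9,33.1],-0.001],[0,[-4.3,-7.9,33.2],-0.001],[0,[-4.2,-7.9,33.2],-0.001],[0,[-4.2,-7.9,33.2],-0.001],[0,[-4.2,-7.9,33.2],-0.001],[0,[-4.1,-7.9,33.2],-0.001],[0,[-4.1,-7.9,33.2],-0.001],[0,[-4.1,-7.9,33.2],-0.001]]
```

Call:
step_arm(increments=[[0,[-4,-38,15],0],[0,[-4,-38,30],0],[0,[-4,-28,33],0],[0,[-4,0,33],0],[0,[-4,0,33],-0.001],[0,[-4,0,33],-0.001],[0,[-4,0,33],-0.001],[0,[-4,0,33],-0.001],[0,[-4,0,33],-0.001],[0,[-4,0,33],-0.001],[0,[-4,0,33],-0.001],[0,[-4,0,33],-0.001]])

```text
clock: 32.33
ee_pos: [588.3, 151.9, 192.9]
orientation: [0.707, 0.009, -0.01, -0.707]
contact_force: [0.6, 0.6, -5.1]
finger_gap: 12.3
```

Run:
```python
from plan import *
obs()
plan(573,240,195,.032,0,3)
```

```text
32.33 [588.3 151.9 192.9] F [ 0.6  0.6 -5.1] gap 12.3 yawx 0.0278
step 29.8 -0.001
[[0,[-4.3,-0.7,29.5],-0.001],[0,[-4.2,-0.7,29.5],-0.001],[0,[-4.2,-0.7,29.5],-0.001]]
```

Call:
step_arm(increments=[[0,[-4,0,29],-0.002],[0,[-4,0,29],-0.002],[0,[-4,0,26],0],[0,[0,0,0],0],[0,[0,0,0],0]])

```text
clock: 32.95
ee_pos: [574.4, 234.1, 193.0]
orientation: [0.707, 0.011, -0.012, -0.707]
contact_force: [-0.0, 0.0, -3.6]
finger_gap: 12.1
```

Run:
```python
from plan import *
from loc import *
o=obs()
for n in("top","side"):
    f=optics.grab_frame(n);cv2.imwrite(f"pics/{n}6.png",f)
ft,fs=cv2.imread("pics/top6.png"),cv2.imread("pics/side6.png")
x,y,z=o["ee_pos"]
MOD["lid"]=[b+[0,0,z-19] for b in MOD["lid"]]
p=(x,y,.03)
a=overlay(ft,[("lid",p)],"top",(190,60,340,220),2.6); b=overlay(fs,[("lid",p)],"side",(260,60,400,220),2.6)
cv2.imwrite("pics/c6.png",np.hstack([a,b]))
```

```text
32.95 [574.4 234.1 193. ] F [-0.   0.  -3.6] gap 12.1 yawx 0.0319
```

View pics/c6.png

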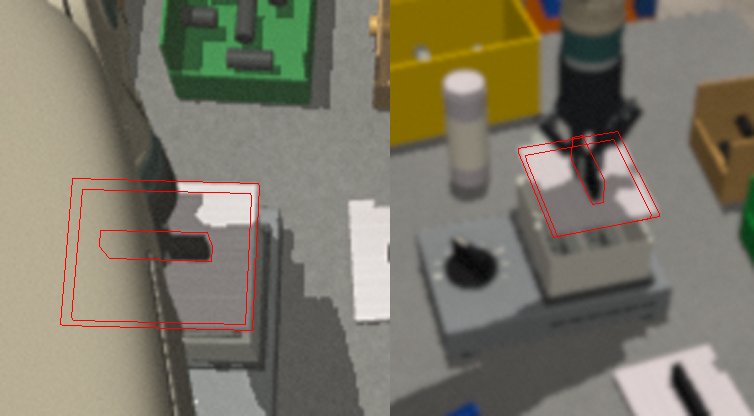

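Call:
step_arm(increments=[[0,[-1.5,0,6.5],0],[0,[0,15,0],0],[0,[0,18,0],0],[0,[0,0,0],0],[0,[0,0,0],0]])

```text
clock: 33.67
ee_pos: [572.6, 241.0, 159.7]
orientation: [0.707, 0.011, -0.012, -0.707]
contact_force: [0.4, -0.7, -2.3]
finger_gap: 12.4
```

Run:
```python
from plan import *
o=obs(); plan(572.7,240.5,158,.032,0,1)
```

```text
33.67 [572.6 241.  159.7] F [ 0.4 -0.7 -2.3] gap 12.4 yawx 0.032
step 1.8 0.0
[[0,[0.1,1.7,-0.5],0.0]]
```

Call:
step_arm(increments=[[0,[0,3,-0.5],0],[0,[0,3,0],0],[0,[0,3,0],0],[0,[0,0,0],0]])

```text
clock: 34.17
ee_pos: [572.7, 240.6, 150.9]
orientation: [0.707, 0.011, -0.012, -0.707]
contact_force: [-0.1, 0.2, -3.2]
finger_gap: 12.1
```

Call:
step_arm(increments=[[0,[0,2,0],0],[0,[0,2,0],0],[0,[0,0,0],0]])

```text
clock: 34.55
ee_pos: [572.8, 240.6, 147.0]
orientation: [0.707, 0.011, -0.011, -0.707]
contact_force: [0.0, -0.7, -2.8]
finger_gap: 12.1
```

Call:
step_arm(increments=[[0,[0,2,0],0],[0,[0,2,0],0],[0,[0,0,0],0]])

```text
clock: 34.92
ee_pos: [573.3, 240.8, 145.3]
orientation: [-0.707, -0.012, 0.011, 0.707]
contact_force: [-3.2, -0.4, 5.6]
finger_gap: 12.1
```

Call:
step_arm(increments=[[0,[0,1,0],0],[0,[0,0,0],0]])

```text
clock: 35.17
ee_pos: [573.3, 240.8, 145.3]
orientation: [-0.707, -0.012, 0.011, 0.707]
contact_force: [-5.8, -2.1, 10.3]
finger_gap: 12.4
```

Call:
step_arm(increments=[[0,[-1,0.5,-0.5],0],[0,[0,0,0],0]])

```text
clock: 35.42
ee_pos: [573.3, 240.8, 145.3]
orientation: [-0.707, -0.013, 0.01, 0.708]
contact_force: [-2.7, -0.6, 11.4]
finger_gap: 12.3
```

Call:
step_arm(increments=[[0,[0,1,0],0],[0,[0,0,0],0]])

```text
clock: 35.67
ee_pos: [573.3, 240.8, 145.3]
orientation: [-0.707, -0.013, 0.01, 0.708]
contact_force: [-5.3, -0.9, 14.9]
finger_gap: 12.6
```

Call:
step_arm(increments=[[0.45,[0,0,0],0],[0.45,[0,0,0],0],[0.45,[0,-20,0],0],[0.45,[0,-40,0],0],[0.45,[0,0,-50],0],[0.45,[0,0,-50],0],[0.45,[0,0,-50],0],[0.45,[0,0,-50],0],[0.45,[0,0,0],0]])

```text
clock: 36.8
ee_pos: [578.5, 37.3, 200.5]
orientation: [0.707, 0.009, -0.01, -0.707]
contact_force: [0.0, 0.3, 0.8]
finger_gap: 38.9
```

Run:
```python
from plan import *
from loc import *
o=obs()
for n in("top","side"):
    f=optics.grab_frame(n);cv2.imwrite(f"pics/{n}7.png",f)
ft,fs=cv2.imread("pics/top7.png"),cv2.imread("pics/side7.png")
import copy
base=MOD["lid"]
for dz in(124,126,134):
    MOD["lid"]=[b+[0,0,dz] for b in base]
    for n,f in(("top",ft),("side",fs)): print(dz,n,fit("lid",(572.7,240.5,.03),{n:mask(f,180,11)}))
MOD["lid"]=[b+[0,0,124] for b in base]
p=(572.7,240.5,.032)
a=overlay(ft,[("lid",p)],"top",(205,115,310,235),3.7); b=overlay(fs,[("lid",p)],"side",(265,95,370,215),3.7)
cv2.imwrite("pics/c7.png",np.hstack([a,b]))
```

```text
36.8 [578.5  37.3 200.5] F [0.  0.3 0.8] gap 38.9 yawx 0.0271
124 top (array([5.73774367e+02, 2.43275156e+02, 1.59091007e-02]), np.float64(0.040526397708987645))
124 side (array([5.71194729e+02, 2.56082159e+02, 9.74131946e-02]), np.float64(0.14600509544237164))
126 top (array([5.73962508e+02, 2.42709716e+02, 2.72216980e-02]), np.float64(0.043515190294411914))
126 side (array([5.66298537e+02, 2.54998987e+02, 1.32531566e-01]), np.float64(0.14763434619087895))
134 top (array([5.71486826e+02, 2.40525803e+02, 1.92874142e-02]), np.float64(0.05340609449738363))
134 side (array([5.65651903e+02, 2.47669324e+02, 1.53668981e-01]), np.float64(0.15307787827937583))
```

View pics/c7.png

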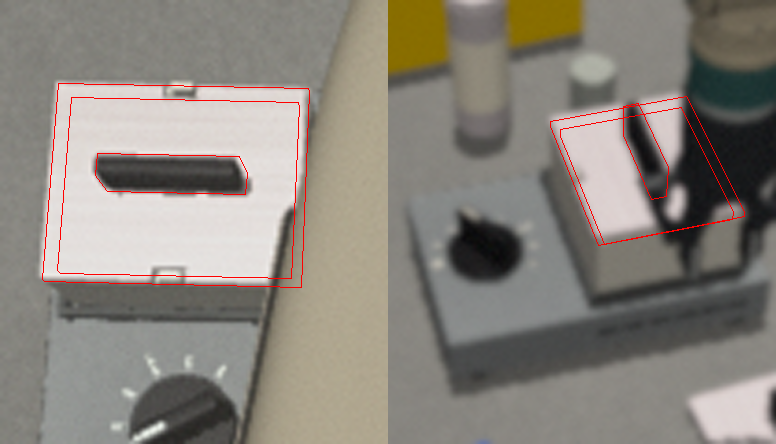

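Run:
```python
from plan import *
s=plan(625,182,200,.03,0,4); s=plan(625,182,142,.03,0,3,start=s)
```

```text
step 37.4 0.0
[[0,[12.7,0.1,35.1],0.0],[0,[12.7,0.1,35.1],0.0],[0,[12.7,0.1,35.1],0.0],[0,[12.7,0.1,35.1],0.0]]
step 19.3 0.0
[[0,[0.0,19.3,0.0],0.0],[0,[0.0,19.3,0.0],0.0],[0,[0.0,19.3,0.0],0.0]]
```

Call:
step_arm(increments=[[0,[12,0,35],0],[0,[12,0,35],0],[0,[12,0,35],0],[0,[12,0,35],0],[0,[0,15,0],0],[0,[0,20,0],0],[0,[0,20,0],0],[0,[0,0,0],0],[0,[0,0,0],0]])

```text
clock: 38.02
ee_pos: [621.7, 181.8, 146.0]
orientation: [0.707, 0.011, -0.011, -0.707]
contact_force: [0.1, 0.6, -0.6]
finger_gap: 0.2
```

Call:
step_arm(increments=[[0,[0,2,0],0],[0,[0,2,0],0],[0,[0,0,0],0]])

```text
clock: 38.4
ee_pos: [622.0, 181.7, 142.0]
orientation: [-0.707, -0.011, 0.011, 0.707]
contact_force: [0.6, 0.1, 0.6]
finger_gap: -0.0
```

Call:
step_arm(increments=[[0,[0,2,0],0],[0,[0,1,0],0],[0,[0,0,0],0]])

```text
clock: 38.78
ee_pos: [621.8, 181.7, 138.6]
orientation: [0.707, 0.011, -0.011, -0.707]
contact_force: [-0.3, 0.3, -1.0]
finger_gap: 0.2
```

Call:
step_arm(increments=[[0,[0,1,0],0],[0,[0,1,0],0],[0,[0,0,0],0]])

```text
clock: 39.15
ee_pos: [622.1, 181.7, 138.1]
orientation: [-0.707, -0.012, 0.011, 0.707]
contact_force: [-1.4, -0.5, 5.6]
finger_gap: 0.1
```

Call:
step_arm(increments=[[0,[0,-14,0],0],[0,[0,0,40],0],[0,[0,0,40],0],[0,[0,0,40],0],[0,[0,5,0],0],[0,[0,4,0],0],[0,[0,0,0],0]])

```text
clock: 40.02
ee_pos: [617.8, 300.4, 141.2]
orientation: [0.707, 0.01, -0.011, -0.707]
contact_force: [-0.3, -0.4, -1.3]
finger_gap: 0.2
```

Call:
step_arm(increments=[[0,[0,2,0],0],[0,[0,1,0],0],[0,[0,0,0],0]])

```text
clock: 40.4
ee_pos: [618.1, 301.3, 138.8]
orientation: [0.707, 0.011, -0.011, -0.707]
contact_force: [-0.2, 0.8, 0.7]
finger_gap: -0.3
```

Call:
step_arm(increments=[[0,[0,1,0],0],[0,[0,1,0],0],[0,[0,0,0],0]])

```text
clock: 40.78
ee_pos: [618.3, 301.6, 138.1]
orientation: [0.707, 0.012, -0.011, -0.707]
contact_force: [-1.6, -1.1, 4.7]
finger_gap: -0.1
```

Call:
step_arm(increments=[[0,[0,-50,0],0],[0,[-40,-5,0],0],[0,[-40,0,0],0],[0,[-20,0,0],0],[0,[0,20,0],0],[0,[0,26,0],0],[0,[0,0,0],0],[0,[0,0,0],0]])

```text
clock: 41.78
ee_pos: [518.6, 298.7, 146.5]
orientation: [-0.707, -0.012, 0.011, 0.707]
contact_force: [-0.5, 0.3, 0.1]
finger_gap: -0.0
```

C is at 138.1 too. Now the -x side (D).

Call:
step_arm(increments=[[0,[0,3,0],0],[0,[0,3,0],0],[0,[0,1,0],0],[0,[0,0,0],0]])

```text
clock: 42.28
ee_pos: [518.1, 298.4, 138.8]
orientation: [0.707, 0.011, -0.011, -0.707]
contact_force: [0.0, -0.1, 0.0]
finger_gap: -0.3
```

Call:
step_arm(increments=[[0,[0,1,0],0],[0,[0,1,0],0],[0,[0,0,0],0]])

```text
clock: 42.65
ee_pos: [518.3, 298.5, 138.0]
orientation: [-0.707, -0.012, 0.011, 0.707]
contact_force: [-1.5, -1.4, 6.2]
finger_gap: -0.0
```

Call:
step_arm(increments=[[0,[0,1,0],0],[0,[0,0,0],0]])

```text
clock: 42.9
ee_pos: [518.3, 298.6, 138.0]
orientation: [-0.707, -0.012, 0.011, 0.707]
contact_force: [-4.0, -2.0, 10.5]
finger_gap: -0.3
```

Run:
```python
from plan import *
print("can",back((290,132),0,"side").round())
f=cv2.imread("pics/top7.png"); 
for n in("top","side"):
    g=optics.grab_frame(n); cv2.imwrite(f"pics/{n}8.png",g)
    print(n,[(round(d["confidence"],2),back((d["at"][1]*640,d["at"][0]*400),93,n).round(1)) for d in spotter.mark_of("dial_grip",n)])
f=cv2.imread("pics/top0.png")
# dark blob of dial in top0
x0,y0=225,200; g=f[y0:260,x0:280].max(2); m=(g<105).astype(np.uint8)
k,l,st,c=cv2.connectedComponentsWithStats(m); i=1+st[1:,4].argmax(); print("blob",st[i],back(c[i]+[x0,y0],80,"top").round(1))
a=cv2.resize(f[195:270,210:310],None,fx=6,fy=6,interpolation=cv2.INTER_CUBIC)
for th in(0,1.0472,2.618):
    y=.032-th; A=np.array([422.8,235.7]); d=np.array([np.cos(y),np.sin(y)])
    uv=[proj([*(A+s*d),z],"top")[0] for s,z in((0,103),(-31,103))]
    cv2.line(a,*[tuple(int(v) for v in (u-[209.5,194.5])*6) for u in uv],(0,0,255),1)
cv2.imwrite("pics/dial.png",a)
obs()
```

```text
can [461. 472.   0.]
top [(0.86, array([426.8, 235. ,  93. ]))]
side [(0.65, array([425.8, 236.3,  93. ]))]
blob [ 15  16  30  29 631] [419.2 230.3  80. ]
43.1 [518.3 298.5 138. ] F [-3.6 -2.3  9.8] gap 0.1 yawx 0.032
```

View pics/dial.png

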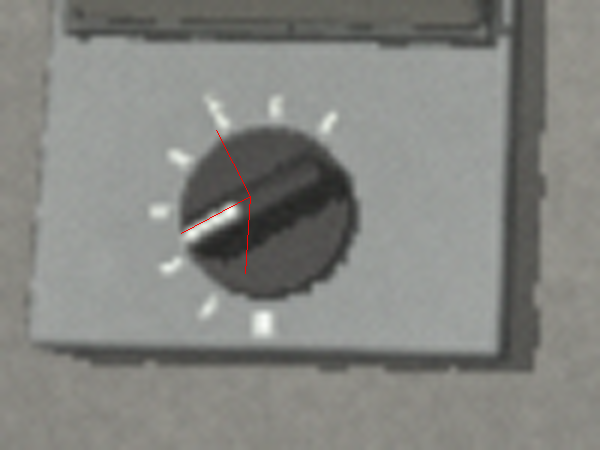

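Call:
step_arm(increments=[[0,[0,-30,0],0],[0.45,[0,-35,0],0],[0.45,[-32,0,-20],0],[0.45,[-32,0,-20],0],[0.45,[-32,0,-20],0],[0.45,[0,0,0],-0.18],[0.45,[0,0,0],-0.18],[0.45,[0,0,0],-0.18],[0.45,[0,0,0],-0.18],[0.45,[0,0,0],-0.18],[0.45,[0,0,0],-0.18],[0.45,[0,0,0],-0.18]])

```text
clock: 44.6
ee_pos: [424.1, 235.4, 200.8]
orientation: [0.563, 0.427, -0.427, -0.563]
contact_force: [0.6, 0.2, -0.5]
finger_gap: 38.4
```

Call:
step_arm(increments=[[0.45,[0,0,0],-0.18],[0.45,[0,0,0],-0.18],[0.45,[0,0,0],-0.18],[0.45,[0,0,0],-0.18],[0.45,[0,0,0],-0.18],[0.45,[0,0,0],-0.18],[0.45,[0,0,0],-0.18],[0.45,[0,0,0],-0.18],[0.45,[0,0,0],-0.18],[0.45,[0,0,0],-0.18],[0.45,[0,0,0],-0.18],[0.45,[0,0,0],0]])

```text
clock: 46.1
ee_pos: [424.1, 235.4, 200.8]
orientation: [-0.045, 0.706, -0.706, 0.045]
contact_force: [0.6, 0.8, -0.4]
finger_gap: 38.3
```

Run:
```python
from plan import *
o=obs(); y=yaw(o); print(o["joint_positions"].round(2))
if y<0:y+=2*np.pi
s=(o["ee_pos"],y)
s=plan(423,235.3,130,3.698,.45,3,start=s)
```

```text
46.1 [424.1 235.4 200.8] F [ 0.6  0.8 -0.4] gap 38.3 yawx -3.0133
[ 0.37  0.05 -0.36  1.16  0.   -1.33]
step 23.6 -0.143
[[0.45,[0.4,23.6,-0.0],-0.143],[0.45,[0.4,23.6,-0.1],-0.143],[0.45,[0.3,23.6,-0.1],-0.143]]
```

Call:
step_arm(increments=[[0.45,[1,23,0],-0.143],[0.45,[0,23,0],-0.143],[0.45,[0,24,0],-0.143],[0.45,[0,20,0],0],[0.45,[0,15,0],0],[0.45,[0,0,0],0]])

```text
clock: 46.85
ee_pos: [422.1, 234.9, 94.8]
orientation: [0.196, -0.68, 0.68, -0.194]
contact_force: [-1.3, 0.8, -0.3]
finger_gap: 38.2
```

Call:
step_arm(increments=[[0.45,[0,10,0],0],[0.45,[0,7,0],0],[0.45,[0,0,0],0]])

```text
clock: 47.22
ee_pos: [422.7, 235.1, 78.4]
orientation: [0.196, -0.68, 0.68, -0.195]
contact_force: [0.6, 0.0, -0.0]
finger_gap: 38.5
```

Call:
step_arm(increments=[[0,[0,0,0],0],[0,[0,0,0],0],[0,[0,0,0],0],[0,[0,0,0],0]], newtons=40)

```text
clock: 47.72
ee_pos: [422.8, 235.0, 79.2]
orientation: [0.195, -0.679, 0.68, -0.195]
contact_force: [-3.0, -2.1, 4.9]
finger_gap: 13.7
```

Run:
```python
from plan import *
o=obs(); print(o["wrist_torque"])
```

```text
47.73 [422.8 235.   79.2] F [-3.  -2.1  4.9] gap 13.7 yawx -2.5822
[-0.37319896  0.63665685  0.0366369 ]
```

Call:
step_arm(increments=[[0,[0,-1.5,0],0],[0,[0,0,0],0.157],[0,[0,0,0],0.157],[0,[0,0,0],0.157],[0,[0,0,0],0.157],[0,[0,0,0],0.157],[0,[0,0,0],0.157],[0,[0,0,0],0.157],[0,[0,0,0],0.157],[0,[0,0,0],0.157],[0,[0,0,0],0.158],[0,[0,0,0],0]])

```text
clock: 49.22
ee_pos: [420.6, 235.4, 79.3]
orientation: [-0.341, -0.618, 0.619, 0.344]
contact_force: [-5.3, 1.5, -0.8]
finger_gap: 13.3
```

Call:
step_arm(increments=[[0,[0,0,0],0],[0,[0,0,0],0]])

```text
clock: 49.48
ee_pos: [420.5, 235.4, 79.3]
orientation: [-0.34, -0.618, 0.619, 0.344]
contact_force: [-5.8, 0.9, -0.9]
finger_gap: 12.9
```

Run:
```python
from plan import *
o=obs(); print(o["wrist_torque"])
```

```text
49.48 [420.5 235.4  79.3] F [-5.8  0.9 -0.9] gap 12.9 yawx 2.1315
[ 0.14998529  0.93540609 -0.02291821]
```

Call:
step_arm(increments=[[0.45,[0,0,0],0],[0.45,[0,0,0],0],[0.45,[0,0,0],0],[0.45,[0,-20,0],0],[0.45,[0,-40,0],0],[0.45,[0,-45,0],0],[0.45,[0,-45,0],0]])

```text
clock: 50.35
ee_pos: [423.3, 235.3, 231.9]
orientation: [0.343, 0.619, -0.618, -0.342]
contact_force: [0.4, 0.2, -0.5]
finger_gap: 38.3
```

Run:
```python
from plan import *
o=obs(); plan(450,-20,230,2.13,.45,7)
```

```text
50.35 [423.3 235.3 231.9] F [ 0.4  0.2 -0.5] gap 38.3 yawx 2.1299
step 36.7 -0.0
[[0.45,[-32.9,0.3,16.1],-0.0],[0.45,[-32.9,0.3,16.1],-0.0],[0.45,[-32.9,0.3,16.1],-0.0],[0.45,[-32.9,0.3,16.1],-0.0],[0.45,[-32.9,0.3,16.1],-0.0],[0.45,[-32.9,0.3,16.1],-0.0],[0.45,[-32.9,0.3,16.1],-0.0]]
```

Call:
step_arm(increments=[[0.45,[-33,0,16],0],[0.45,[-33,0,16],0],[0.45,[-33,0,16],0],[0.45,[-33,0,16],0],[0.45,[-33,0,16],0],[0.45,[-33,0,16],0],[0.45,[-33,0,16],0],[0.45,[0,0,0],0],[0.45,[0,0,0],0]])

```text
clock: 51.48
ee_pos: [450.7, -19.8, 230.4]
orientation: [0.343, 0.619, -0.618, -0.343]
contact_force: [-0.7, 0.1, -0.8]
finger_gap: 38.3
```

Run:
```python
from plan import *
obs()
f=optics.grab_frame("top");s=optics.grab_frame("side");cv2.imwrite("pics/top9.png",f);cv2.imwrite("pics/side9.png",s)
a=cv2.resize(f[125:265,205:320],None,fx=3.5,fy=3.5,interpolation=cv2.INTER_CUBIC)
b=cv2.resize(s[90:370,240:440],(350,490),interpolation=cv2.INTER_CUBIC)
cv2.imwrite("pics/c9.png",np.hstack([a,b]))
```

```text
51.48 [450.7 -19.8 230.4] F [-0.7  0.1 -0.8] gap 38.3 yawx 2.1296
```

View pics/c9.png

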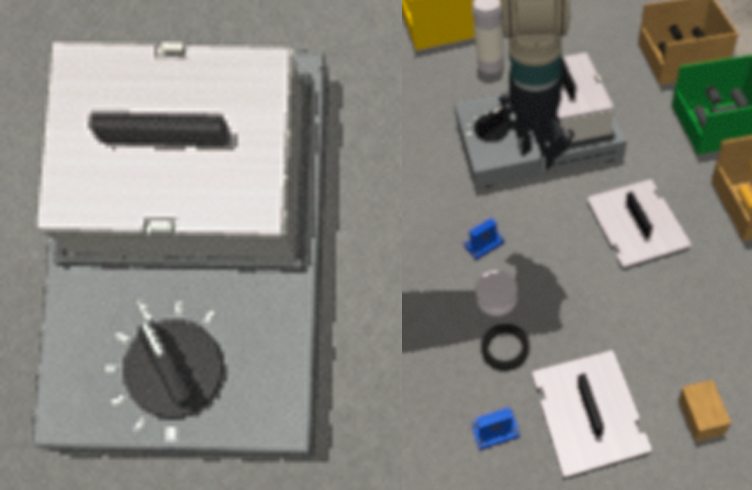

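Pointer at the long tick, lid seated with both lugs in the notches, no brackets left on the bench, bystanders undisturbed. Handing in.

```bash
python3 -c "
from bench import job; print(job.job_done())"
```

```text
the job is handed in; nothing more can be done
None
```

The job is done and handed in at about 51 s of the 210 s allowed.

- **Brackets:** All four steel brackets stand upright in the tub. I left the two blue look-alikes alone.
- **Lid:** I closed the tub with the centre-notched lid, chosen from the pictures because the tub's lugs are also central. The other two lids were never touched.
- **Lid check:** Touching the lid at three corners gave 138.0, 138.1 and 138.1 mm above the bench; fully seated is 138 mm. I did not probe the fourth corner, but both lugs show in the notches. While lowering, the lid stopped at a gripper height about 2 mm above what I had calculated. I put that down to where the handle was gripped, and the corner checks support it.
- **Dial:** It started at click 2 and I turned it 90° clockwise, after closing the tub. The last picture, taken after letting go, shows the pointer on the long tick.
- **Everything else:** In that picture the tub is upright on the dryer and the other things on the bench that it shows have not visibly moved. The arm hid the roller there.

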